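# Weight the menu-card stand and hold its spring clip open around the card

### The job

Weight the menu-card stand: thread the wide steel ring and then the narrow steel ring down its post, each fully home. Then take the metal spring clip by its two handles, squeeze it well open against its spring and carry it to the card, so that its open jaws straddle the card's upright edge nearest the robot, about halfway up, pointing straight along the card with the edge about halfway into the jaws and nothing touching it. Finish holding it like that, squeezed open in mid-air, so that a menu slip can be tucked in; leave everything else where it stands.

Things in the scene. Friction and masses are not known exactly. Their poses are not given: they have to be found in the camera images.
- card_stand: Menu-card stand, fixed; origin on the worktop, z up. Steel base plate 10 mm thick, x -39 to +55 mm, y -110 to +114 mm. At x 0, y +70 mm a steel post. At y -70 mm a blank white rigid card on edge: 3 mm thick along y, x -50 to +50 mm, 10 to 95 mm above the worktop, in a dark slotted foot (x -27 to +43 mm, 23 mm wide, top 26 mm above the worktop). x points roughly away from the robot, turned up to 0.35 rad.
- post_foot (a point): Foot of the steel post: on its axis at the top of the base plate (10 mm above the worktop). The post is 19 mm in diameter and 55 mm high above the plate, tapered over its last 5 mm.
- card_edge (a point): Middle of the card's upright edge nearest the robot, 55 mm above the worktop; the card extends from here in the stand's +x direction. This edge overhangs the base plate by 11 mm.
- wide_ring: The wide plain steel ring: outer diameter 64 mm, hole 26 mm, 20 mm thick, about 0.25 kg, lying flat. Origin at the centre of its underside, z along its axis. Goes on the post first; home, its underside is on the base plate.
- narrow_ring: The narrow plain steel ring: outer diameter 46 mm, hole 26 mm, 20 mm thick, about 0.12 kg, lying flat. Origin at the centre of its underside, z along its axis. Goes on second; home, it rests on the wide ring, 20 mm above the base plate. The rings may have swapped places.
- spring_clip: Metal spring clip like a clothes peg, 0.07 kg, lying on its side, 26 mm high. Origin at the underside of its upright 9 mm pivot pin; z up, x along the midline to the jaw tips, 51 mm ahead of the pivot. Two handles reach 54 mm behind (48 shut), on the +y and -y side, 55 mm over their ends when shut. Fully open: handles parallel and 24 mm wide outside, jaws gape 30 mm at the tips, 20 mm at 28 mm ahead of the pivot.
- clip_grip (a point): Best place to squeeze the handles: on the clip's midline 37 mm behind the pivot, at mid-height (13 mm above the underside). Squeezing along the clip's y here opens the jaws: about 5 N at first, 10 N fully open; a firmer grip only presses on the stop. Let go, it springs shut.
- clip_left (a joint): Opening angle of each clip lever in rad: 0 shut, 0.30 fully open (a stop); both turn equally, opposite ways.
- label_roll: Bystander: roll of paper labels, 60 mm diameter, 30 mm high, loose; leave it where it is. Origin at the centre of its underside.
- kitchen_timer: Bystander: round white kitchen timer, 63 mm diameter, 56 mm high, loose; leave it where it is. Origin at the centre of its underside.
- salt_shaker: Bystander: salt shaker, 44 mm diameter, 90 mm high, loose; leave it where it is. Origin at the centre of its underside.
- sample_box: Bystander: small lidded food-sample box, 69 x 103 x 48 mm, loose; leave it where it is. Origin at the centre of its underside.
There are look-alikes about, which are no part of the job. What is shaped like the narrow_ring but red is not meant.

How it is judged:
On the way, in this order (a step that is already met when the one before it is completed fails the run):
1. the wide ring is fully home on the post, let go, while the narrow one is not on it yet (horizontal distance between wide_ring and post_foot below 0.006 m and z of wide_ring in the frame of card_stand below 0.0135 m and angle between wide_ring's own z axis and vertical below 0.12 rad and contact force between wide_ring and the fingers below 0.1 N and horizontal distance between narrow_ring and post_foot above 0.05 m), for 0.2 s.
2. the narrow ring is fully home on top of the wide one, both let go (horizontal distance between each of wide_ring, narrow_ring and post_foot below 0.006 m and z of wide_ring in the frame of card_stand below 0.0135 m and angle between each of wide_ring, narrow_ring's own z axis and vertical below 0.12 rad and z of narrow_ring in the frame of card_stand below 0.0335 m and contact force between each of wide_ring, narrow_ring and the fingers below 0.1 N), for 0.2 s.
3. the clip is squeezed open in the fingers and lifted clear of the worktop (value of joint clip_left above 0.18 rad and height (world z) of spring_clip above 0.025 m and contact force between spring_clip and the fingers above 2 N), for 0.2 s.
At the end, for the whole second after the job is handed in: Rings home on the post (3.5 mm). Clip in the fingers, over 25 mm up, levers open over 0.18 rad, level and along the card within 0.25 rad, not touching it; edge middle 10-42 mm ahead of the pivot, within 12 mm of the midline and 28 mm of its mid-height (all of step 3 and horizontal distance between each of wide_ring, narrow_ring and post_foot below 0.006 m and z of wide_ring in the frame of card_stand below 0.0135 m and angle between each of wide_ring, narrow_ring's own z axis and vertical below 0.12 rad and z of narrow_ring in the frame of card_stand below 0.0335 m and x of card_edge in the frame of spring_clip between 0.01 and 0.042 m and y of card_edge in the frame of spring_clip between -0.012 and 0.012 m and z of card_edge in the frame of spring_clip between -0.015 and 0.041 m and angle between the x axis of spring_clip and the x axis of card_stand, either way round below 0.25 rad and angle between spring_clip's own z axis and vertical below 0.25 rad and contact force between spring_clip and card_stand below 0.5 N); the arm keeps its last pose, push and grip.
It fails at once if the label roll is pushed away from its place (over 30 mm) (distance of label_roll from where it was at the start of the episode above 0.03 m).
It fails at once if the kitchen timer is pushed away from its place (over 30 mm) (distance of kitchen_timer from where it was at the start of the episode above 0.03 m).
It fails at once if the salt shaker is pushed away from its place (over 30 mm) (distance of salt_shaker from where it was at the start of the episode above 0.03 m).
It fails at once if the sample box is pushed away from its place (over 30 mm) (distance of sample_box from where it was at the start of the episode above 0.03 m).
It also fails if it takes over 72 s, if anything falls off the work surface, if the arm or the gripper's body presses on something with over 40 N, if the wrist force passes 120 N, or if a joint passes its speed limit or range.

### The arm

A 6-joint arm with a two-finger parallel gripper is mounted at the origin on a cart in front of the work surface, level with it; the furniture and walls round the work are solid. World frame = base frame: x ahead of the robot, y to its left, z up, the work surface at z = 0. Lengths are in m, angles in rad, forces in N, time in s.
With the tool pointing down it reaches from about 0.25 to 0.775 m from the base axis. Payload 4 kg.
Tool frame: the origin (TCP) lies at the very end of the fingers, on their centre line; the grasp point (between the pads) lies 19 mm behind it; z points along the fingers, y is the line along which they close (so a half turn about z gives the same grasp; the last joint's range is limited). The gripper opens to 94 mm and grips with 3 to 60 N. Pads are 16 mm wide; open, the fingers measure 119 mm over their backs; the gripper's body (75 mm by 177 mm) begins 78 mm behind the grasp point.
Start: joints at [-1.377, 0.087, 1.371, -0, 1.684, -0.103], TCP at [0.161, -0.526, 0.206] pointing down, gripper open.
Joint ranges: [-3.1, 3.1], [-0.76, 2.03], [0.27, 2.55], [-1.08, 4.22], [0.17, 2.65], [-2.57, 2.57]. Speed limits (rad/s): [2.79, 2.79, 3.14, 3.14, 3.14, 3.14].

### API

Orientations are given as [roll, pitch, yaw] about the fixed x, y, z axes, in that order (R = Rz(yaw) Ry(pitch) Rx(roll)).
In Python, from bench import robot gives the robot as it stands. The module is installed in compiled form; this text tells all that it offers.
- The arm moves only by the tool move_arm, never from a script. Its argument "deltas" is one flat list of numbers, 7 for each row, row after row: the turn, a rotation vector about the tool's x, y, z in rad, then the shift along the tool's x, y, z in cm, then the closure, from -1 (fully open) to 1 (shut). A call has 1 to 8 rows; each row is the pose to reach, as a shift and turn from the pose commanded when the call began, along the tool's axes at that moment; what a row does not reach only later rows make up. A row lasts 1/10 s, in which the tool goes at most 50 mm and 8.59 degrees, less where a joint would pass 70% of its speed; a pose out of reach is approached as far as the arm can. A call with a gripper value outside its range is refused whole. The fingers move at their own pace and stop on an object; the grip force is fixed at half the most. Time passes only in rows, so rows that repeat a pose let the fingers close. It gives the time, the measured TCP pose, the force, the opening and the grip force at its end, in the units of the state.
- robot.get_obs(): the state, without advancing time (a new reading comes with each control period).
- robot.snapshot(name): name is "scene" or "side" or "wrist"; returns a dict with "image" (400x640x3 uint8, red, green, blue), "depth" (400x640 float32, m along the optical axis (not along the pixel's ray), 0 where there is no reading), "fov_y" (degrees; the focal length in pixels is half the picture's height over the tangent of half this angle, whatever the lens; pixels are square), "cx", "cy" (the principal point, pixels), "origin" and "orientation" of the camera in the world; the wrist camera has in their place "T_tool_cam" (4x4, takes a point from camera to tool coordinates, whose origin is the TCP and whose axes are the flange's). Camera axes: x right, y up, looking along -z (the intrinsics and any distortion apply to the point x, -y, -z); pixel columns grow to the right and rows downward; lengths in m; the calibration is good to about 2 mm. The wrist camera is an equidistant fisheye: a pixel r from the principal point sees the ray r / f radians off the axis. A picture is of the moment at which its call begins: read the wrist's pose just before it.
- robot.close_job(): hands the job in; it is judged then, once.
The state is a dict: "time": time; "joint_positions": joint angles; "qvel": joint speeds; "joint_torque": joint torques, N m; "tool_pos": TCP position; "ee_rot": TCP orientation; "wrist_force": force on the tool from outside, world axes, zero at the start; "wrist_torque": the same for the moment, N m; "width": finger opening in m; "finger_force": force on a finger pad.
Only numpy, scipy, OpenCV 4.12 (cv2) and the standard library are available. Lean on these libraries where they do the work, as an engineer would, in place of code of your own. Each camera call takes 0.05 s, during which the arm holds its last target. There are 200 camera calls.

## Working session

There is one attempt and no reset: what is moved stays moved. The work goes in short steps, Python scripts to look and compute and a tool call to move; the robot and the scene stay as the last step left them, time stands still between calls to the robot, and variables do not carry over. Pictures are saved under pics/ and viewed, at most 10 in all, crops included, and the job is handed in when it is done.

Besides the shell and the picture viewer there is one more tool, called as name(argument=value, ...), one argument or row to a line, values as JSON. move_arm: Moves the arm, as the interface text tells. Its arguments: {"type":"object","properties":{"deltas":{"type":"array","items":{"type":"number"}}},"required":["deltas"]}

```bash
mkdir -p pics
cat > h.py <<'E'
import numpy as np, cv2, pickle
from scipy.spatial.transform import Rotation as R
from bench import robot
def snap(n):
    o=robot.get_obs(); s=robot.snapshot(n); s['obs']=o
    pickle.dump(s,open(f'{n}.pkl','wb')); return s
def load(n): return pickle.load(open(f'{n}.pkl','rb'))
def toolT(o):
    T=np.eye(4); T[:3,:3]=R.from_euler('xyz',o['ee_rot']).as_matrix(); T[:3,3]=o['tool_pos']; return T
def camT(s):
    if 'T_tool_cam' in s: return toolT(s['obs'])@s['T_tool_cam']
    T=np.eye(4); q=np.array(s['orientation']); 
    T[:3,:3]=q if q.shape==(3,3) else R.from_euler('xyz',q).as_matrix(); T[:3,3]=s['origin']; return T
def rays(s,uv):
    uv=np.atleast_2d(uv).astype(float); f=200/np.tan(np.radians(s['fov_y'])/2)
    x=uv[:,0]-s['cx']; y=uv[:,1]-s['cy']
    if 'T_tool_cam' in s:
        r=np.hypot(x,y)+1e-9; th=r/f; d=np.c_[x/r*np.sin(th),-y/r*np.sin(th),-np.cos(th)]
    else: d=np.c_[x/f,-y/f,-np.ones(len(x))]
    return d
def atz(s,uv,z):
    T=camT(s); d=rays(s,uv)@T[:3,:3].T; o=T[:3,3]
    return o+d*((z-o[2])/d[:,2])[:,None]
def cloud(s):
    v,u=np.mgrid[0:400,0:640]; d=rays(s,np.c_[u.ravel(),v.ravel()]); T=camT(s)
    z=s['depth'].ravel(); P=d/(-d[:,2:])*z[:,None]
    P=P@T[:3,:3].T+T[:3,3]; P[z<=0]=np.nan
    return P.reshape(400,640,3)
E
python3 - <<'E'
from h import *
a=[snap(n) for n in('scene','side','wrist')]
for n,s in zip(('scene','side','wrist'),a):
    print(n,{k:v for k,v in s.items() if k not in('image','depth','obs')})
    cv2.imwrite(f'pics/{n}0.png',cv2.cvtColor(s['image'],cv2.COLOR_RGB2BGR))
print(a[0]['obs'])
E
```

```text
scene {'fov_y': 53.23863141820172, 'cx': 319.02640477875616, 'cy': 201.02504230013258, 'origin': array([-0.38378845,  0.47820055,  0.94164099]), 'orientation': array([ 0.90981965, -0.00292532, -2.0681011 ])}
side {'fov_y': 44.292450541145456, 'cx': 322.8232925816606, 'cy': 202.32068374703056, 'origin': array([0.05923031, 0.88959377, 0.87551252]), 'orientation': array([ 0.93966506,  0.01114365, -2.65135302])}
wrist {'fov_y': 65.70646984690485, 'cx': 321.2841797409617, 'cy': 203.8978052035355, 'T_tool_cam': array([[-6.29910992e-04,  9.66716385e-01,  2.55849634e-01,
         7.42013438e-02],
       [ 9.99999796e-01,  5.81833807e-04,  2.63602444e-04,
        -9.07357610e-05],
       [ 1.05966835e-04,  2.55849748e-01, -9.66716554e-01,
        -1.79141730e-01],
       [ 0.00000000e+00,  0.00000000e+00,  0.00000000e+00,
         1.00000000e+00]])}
{'time': 0.0, 'joint_positions': array([-1.37708794e+00,  8.79433045e-02,  1.37222480e+00,  6.98718975e-06,
        1.68360265e+00, -1.03103666e-01]), 'qvel': array([ 1.31218498e-03,  2.44567146e-05, -9.00990907e-04, -2.94542909e-04,
        1.95665642e-04, -8.50155858e-04]), 'joint_torque': array([-9.51444999e-04, -3.40186107e+01, -3.02428508e+01,  7.16836704e-02,
        3.28646181e-02, -1.56704932e-04]), 'tool_pos': array([ 0.16075122, -0.5254165 ,  0.20432552]), 'ee_rot': array([-3.13942684e+00, -2.31079297e-04,  2.96812585e-01]), 'wrist_force': array([ 0.42948553,  0.10624018, -1.06922567]), 'wrist_torque': array([-1.40397473e-05,  3.36267686e-02,  2.76293110e-02]), 'finger_force': 0.0, 'width': 0.09410796725517458}
```

View pics/scene0.png

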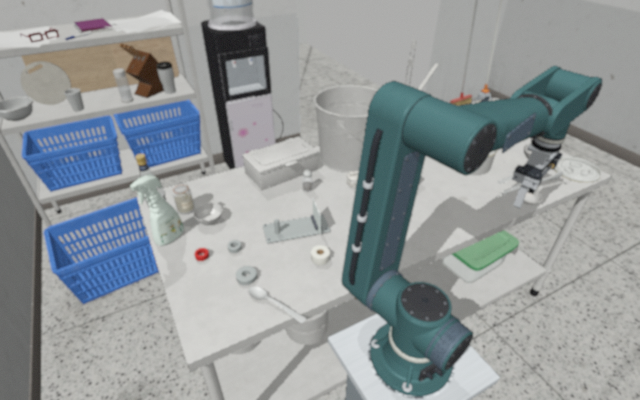

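View pics/side0.png

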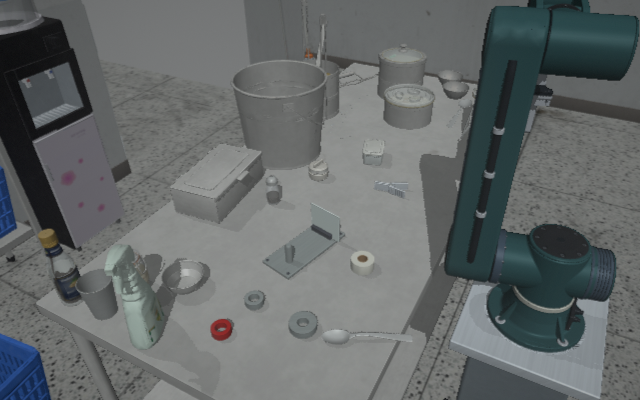

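Side view: the wide grey ring is at (303,323) and the narrow grey ring at (255,299). The red look-alike at (221,329) is not meant. The stand is at (305,248) with its post at (289,250), the clip at (392,187) and the label roll at (363,263). Next I'll measure these and confirm them in one enlarged crop.

Run:
```python
from h import *
s=load('side'); im=cv2.cvtColor(s['image'],cv2.COLOR_RGB2BGR)
c=np.hstack([cv2.resize(im[275:355,200:330],None,fx=3,fy=3,interpolation=3),cv2.resize(im[165:245,300:430],None,fx=3,fy=3,interpolation=3)])
c2=cv2.resize(im[195:285,255:385],None,fx=3,fy=3,interpolation=3); c2=np.hstack([c2,np.zeros_like(c2)])
cv2.imwrite('pics/crop1.png',np.vstack([c,c2]))
P=cloud(s)
for n,uv in dict(wide=(303,323),narrow=(255,299),red=(221,329),post=(289,246),clip=(392,187),roll=(363,263),timer=(318,168),shaker=(273,188),box=(373,150)).items():
    u,v=uv; Q=P[v-14:v+15,u-20:u+21].reshape(-1,3); Q=Q[(Q[:,2]>.008)]
    print(n,atz(s,uv,0.02)[0].round(3),Q.min(0).round(3),Q.max(0).round(3),np.median(Q,0).round(3),len(Q))
# table check
print(P[345,260],P[210,200],P[300,400])
```

```text
wide [0.445 0.28  0.02 ] [0.392 0.245 0.008] [0.479 0.31  0.025] [0.446 0.282 0.019] 556
narrow [0.58 0.27 0.02] [0.563 0.244 0.008] [0.608 0.293 0.026] [0.583 0.271 0.018] 247
red [0.596 0.378 0.02 ] [0.578 0.352 0.008] [0.624 0.397 0.024] [0.6   0.376 0.019] 286
post [0.606 0.074 0.02 ] [ 0.539 -0.008  0.008] [0.638 0.135 0.068] [0.587 0.08  0.01 ] 693
clip [ 0.467 -0.306  0.02 ] [ 0.421 -0.346  0.008] [ 0.524 -0.265  0.028] [ 0.465 -0.303  0.019] 278
roll [0.407 0.044 0.02 ] [0.382 0.008 0.008] [0.442 0.071 0.035] [0.41  0.048 0.028] 445
timer [ 0.722 -0.299  0.02 ] [ 0.683 -0.391  0.008] [ 0.803 -0.249  0.059] [ 0.718 -0.281  0.033] 484
shaker [ 0.79  -0.134  0.02 ] [ 0.747 -0.198  0.008] [ 0.876 -0.071  0.09 ] [ 0.764 -0.089  0.043] 391
box [ 0.609 -0.487  0.02 ] [ 0.557 -0.531  0.008] [ 0.645 -0.412  0.051] [ 0.595 -0.443  0.045] 464
[ 0.50789063  0.35954625 -0.0029056 ] [0.90072349 0.07452981 0.03731436] [ 2.84726584e-01  9.95409582e-02 -2.59034070e-05]
```

View pics/crop1.png

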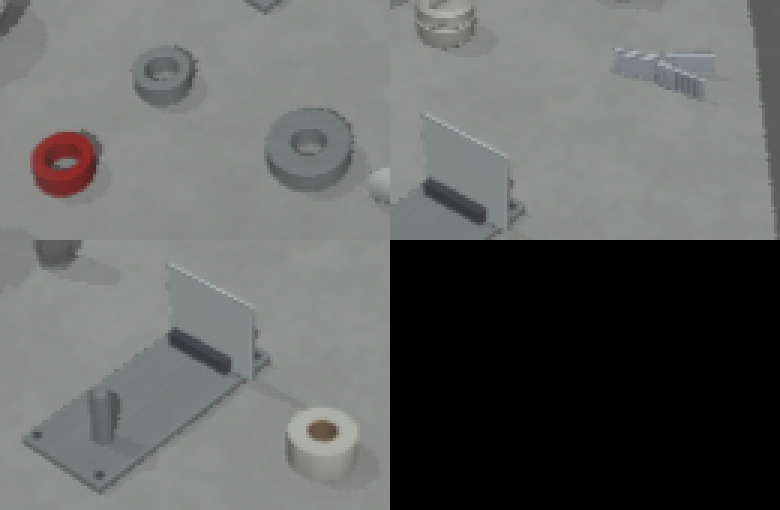

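The crop confirms it: two grey rings (wide right, narrow upper left) and a red decoy. The clip's handles spread to the right, so its jaws point left. The post is at the near end of the plate.

Run:
```python
from h import *
from scipy.optimize import least_squares
for n in('side','scene'):
    s=load(n);P=cloud(s).reshape(-1,3);P=P[~np.isnan(P[:,0])]
    def box(a,b,c,d,z0,z1): 
        return P[(P[:,0]>a)&(P[:,0]<b)&(P[:,1]>c)&(P[:,1]<d)&(P[:,2]>z0)&(P[:,2]<z1)]
    print(n)
    for nm,r in dict(wide=(.39,.5,.23,.33),narrow=(.54,.63,.225,.31)).items():
        Q=box(*r,.016,.03); print(nm,Q.mean(0),(Q.min(0)+Q.max(0))/2,np.ptp(Q,0),len(Q))
    Q=box(.52,.66,.02,.16,.045,.08);print('post',Q.mean(0),Q.min(0),Q.max(0),len(Q))
    Q=box(.45,.7,-.15,.02,.04,.11)
    if len(Q)>5:
        vx,vy,x0,y0=cv2.fitLine(Q[:,:2].astype(np.float32),cv2.DIST_HUBER,0,.01,.01).ravel();t=(Q[:,:2]-[x0,y0])@[vx,vy]
        print('card',vx,vy,x0,y0,np.arctan2(vy,vx),np.array([x0,y0])+np.outer(np.percentile(t,[0,2,98,100]),[vx,vy]),Q[:,2].max(),len(Q))
    Q=box(.4,.7,-.16,.18,.006,.014);print('plate',cv2.minAreaRect((Q[:,:2]*1000).astype(np.float32)),len(Q))
    Q=box(.6,.9,.3,.6,.08,.4); print('bottle',Q.min(0),Q.max(0)) if len(Q) else 0
```

```text
side
wide [0.44750411 0.27905222 0.01962164] [0.44783821 0.27729599 0.02075533] [0.062662   0.06506974 0.00946751] 448
narrow [0.58560649 0.26899167 0.01936597] [0.58554701 0.26834501 0.02097401] [0.04443935 0.04895208 0.00968941] 174
post [0.58088556 0.11804157 0.05810088] [0.57369456 0.10623418 0.04547727] [0.59045601 0.12664716 0.06776901] 62
card 0.972492 -0.23293638 0.55050904 -0.02118809 -0.23509605 [[ 0.50271716 -0.00974073]
 [ 0.50510973 -0.01031381]
 [ 0.59709065 -0.03234556]
 [ 0.60114008 -0.0333155 ]] 0.09756265770820849 471
plate ((531.2635498046875, 3.235260009765625), (249.037841796875, 320.89178466796875), 4.314143657684326) 1567
bottle [0.70667558 0.33103359 0.08000589] [0.89977983 0.51018424 0.26173298]
scene
wide [0.44572858 0.27842179 0.018697  ] [0.44604813 0.27791557 0.0191454 ] [0.06448857 0.06273659 0.00626258] 212
narrow [0.58327946 0.26726567 0.01843775] [0.5846073  0.2678327  0.01953591] [0.04846274 0.04430773 0.00701426] 73
post [0.57746264 0.11576844 0.05798131] [0.57079686 0.10703411 0.04622335] [0.58839644 0.12408421 0.06711546] 33
card 0.9735444 -0.22849788 0.5478138 -0.020711541 -0.23053445 [[ 0.50016916 -0.00952901]
 [ 0.50308067 -0.01021236]
 [ 0.59535371 -0.03186951]
 [ 0.59842766 -0.03259099]] 0.09767285606005938 109
plate ((514.0940551757812, 61.58985137939453), (223.76219177246094, 219.9788818359375), 75.7945556640625) 915
bottle [0.70525178 0.33022502 0.08001636] [0.89826348 0.51009698 0.26202671]
```

move_arm(
  deltas=[0, 0, 0.0, 4.5, -2, 0, -1, 0, 0, 0, 9, -4, 0, -1, 0, 0, 0, 13.5, -6, 0, -1, 0, 0, 0, 18, -8, 0, -1, 0, 0, 0, 22, -10, 0, -1, 0, 0, 0, 23, -12, 0, -1, 0, 0, 0, 23, -12, 0, -1],
)

```text
time: 0.85
tool_pos: [0.3467, -0.3414, 0.2054]
ee_rot: [-3.141, -0.0, 0.301]
wrist_force: [0.1, 0.2, 0.7]
width: 0.0942
finger_force: 0.0
```

Run:
```python
from h import *
s=snap('wrist');P=cloud(s)
cv2.imwrite('pics/w1.png',cv2.cvtColor(s['image'],cv2.COLOR_RGB2BGR))
m=(P[...,2]>.012)&(P[...,2]<.035)&(abs(P[...,0]-.467)<.08)&(abs(P[...,1]+.306)<.07)
v,u=np.nonzero(m);print(u.min(),u.max(),v.min(),v.max(),P[m].mean(0),np.ptp(P[m],0),m.sum())
# top-down map
Q=P[m];g=np.zeros((420,480,3),np.uint8)
for p in Q: cv2.circle(g,(int((-.23-p[1])*3000),int((.54-p[0])*3000)),2,(255,255,255),-1)
cv2.imwrite('pics/clipmap.png',np.hstack([g,cv2.resize(cv2.cvtColor(s['image'][max(0,v.min()-15):v.max()+15,u.min()-15:u.max()+15],cv2.COLOR_RGB2BGR),(300,420))]))
```

```text
302 347 33 118 [ 0.47326436 -0.31143757  0.02481055] [0.10156511 0.05209403 0.0160874 ] 900
```

View pics/clipmap.png

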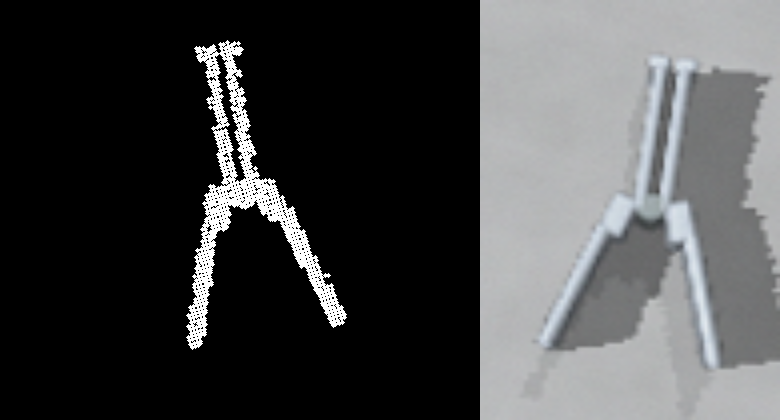

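move_arm(
  deltas=[0, 0, 0, 2.1, -4.3, 0, -1, 0, 0, 0, 4.2, -8.6, 0, -1, 0, 0, 0, 6.3, -12.9, 0, -1, 0, 0, 0, 8.4, -17.2, 0, -1, 0, 0, 0, 10.5, -21.5, 0, -1, 0, 0, 0, 12.6, -25.8, 0, -1, 0, 0, 0, 14.8, -30.1, 0, -1, 0, 0, 0, 16.9, -34.4, 0, -1],
)

```text
time: 1.7
tool_pos: [0.4072, 0.0349, 0.2056]
ee_rot: [3.141, -0.001, 0.294]
wrist_force: [0.0, 0.1, 0.7]
width: 0.0938
finger_force: 0.0
```

move_arm(
  deltas=[0, 0, 0, 2.1, -4.3, 0, -1, 0, 0, 0, 4.2, -8.6, 0, -1, 0, 0, 0, 6.3, -12.9, 0, -1, 0, 0, 0, 8.4, -17.2, 0, -1, 0, 0, 0, 10.8, -21.9, 0, -1, 0, 0, 0, 10.8, -21.9, 0, -1, 0, 0, 0, 10.8, -21.9, 0, -1],
)

```text
time: 2.4
tool_pos: [0.4466, 0.2751, 0.2045]
ee_rot: [3.14, 0.002, 0.297]
wrist_force: [-0.5, -0.3, -1.1]
width: 0.0938
finger_force: 0.0
```

```bash
cat >> h.py <<'E'
def go(p,yaw=None,o=None):
    o=o or robot.get_obs(); T=toolT(o); d=T[:3,:3].T@(np.array(p)-T[:3,3])*100
    print('delta cm',d.round(2),'yaw now',o['ee_rot'].round(4), 'turn z' , None if yaw is None else round(-(yaw-o['ee_rot'][2]),3))
def box(P,a,b,c,d,z0,z1):
    P=P.reshape(-1,3);P=P[~np.isnan(P[:,0])]
    return P[(P[:,0]>a)&(P[:,0]<b)&(P[:,1]>c)&(P[:,1]<d)&(P[:,2]>z0)&(P[:,2]<z1)]
def circ(Q):
    (x,y),r=cv2.minEnclosingCircle((Q[:,:2]*1000).astype(np.float32)); return np.array([x,y,r,len(Q)]).round(1)
E
python3 - <<'E'
from h import *
s=snap('wrist');P=cloud(s);print(s['obs']['tool_pos'],s['obs']['time'])
Q=box(P,.39,.5,.23,.33,.016,.03);print('wide',circ(Q),np.median(Q[:,2]))
Q=box(P,.55,.63,.225,.31,.016,.03);print('nar',circ(Q)) if len(Q) else 0
Q=box(P,.52,.64,.05,.17,.058,.08);print('post',circ(Q),Q.mean(0)) if len(Q) else 0
cv2.imwrite('pics/w2.png',cv2.cvtColor(s['image'],cv2.COLOR_RGB2BGR))
go([.447,.278,.1])
E
```

```text
[0.44658227 0.27512677 0.20449505] 2.4
wide [ 449.8  278.    32.3 1803. ] 0.019834334827308953
nar [587.2 268.1  23.1 769. ]
post [584.2 114.5   9.7 181. ] [0.58326711 0.11635487 0.06313386]
delta cm [ 0.17 -0.36 10.49] yaw now [3.1403e+00 1.2000e-03 2.9570e-01] turn z None
```

View pics/w2.png

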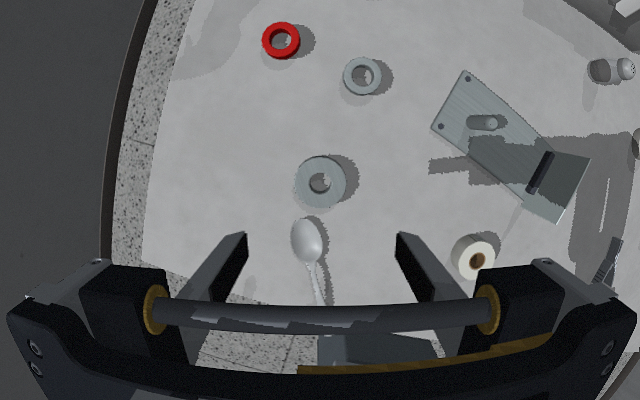

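The wrist view shows the wide ring at (320,182), the narrow ring at (362,76), the red decoy at (281,41) and the post at (484,122). The spoon at (306,240) is clear of the finger path.

move_arm(
  deltas=[0, 0, 0, 0.3, -0.2, 4, -1, 0, 0, 0, 0.3, -0.2, 8, -1, 0, 0, 0, 0.3, -0.2, 12, -1, 0, 0, 0, 0.3, -0.2, 16, -1, 0, 0, 0, 0.3, -0.2, 18, -1, 0, 0, 0, 0.3, -0.2, 19.3, -1, 0, 0, 0, 0.3, -0.2, 19.9, -1, 0, 0, 0, 0.3, -0.2, 19.9, -1],
)

```text
time: 3.25
tool_pos: [0.4488, 0.2774, 0.0068]
ee_rot: [3.141, -0.0, 0.295]
wrist_force: [1.3, -0.0, -0.0]
width: 0.094
finger_force: 0.0
```

move_arm(
  deltas=[0, 0, 0, 0, 0, 0, 1, 0, 0, 0, 0, 0, 0, 1, 0, 0, 0, 0, 0, 0, 1, 0, 0, 0, 0, 0, 0, 1, 0, 0, 0, 0, 0, 0, 1, 0, 0, 0, 0, 0, 0, 1],
)

```text
time: 3.85
tool_pos: [0.4488, 0.2782, 0.0072]
ee_rot: [3.141, -0.001, 0.297]
wrist_force: [-0.5, -1.5, 3.5]
width: 0.0642
finger_force: 30.0
```

move_arm(
  deltas=[0, 0, 0, 0, 0, -4, 1, 0, 0, 0, 0, 0, -8, 1, 0, 0, 0, 1, 2.5, -11, 1, 0, 0, 0, 2.8, 6.8, -12, 1, 0, 0, 0, 4.6, 11.2, -12, 1, 0, 0, 0, 6.4, 15.6, -12, 1, 0, 0, 0, 8.0, 19.5, -12, 1, 0, 0, 0, 8.0, 19.5, -12, 1],
)

```text
time: 4.65
tool_pos: [0.5839, 0.1107, 0.1247]
ee_rot: [3.14, 0.002, 0.291]
wrist_force: [-0.7, -0.1, -2.9]
width: 0.0641
finger_force: 30.0
```

Run:
```python
from h import *
s=snap('wrist');P=cloud(s);o=s['obs'];print(o['tool_pos'],o['time'],o['width'],o['finger_force'])
t=o['tool_pos']
Q=box(P,t[0]-.06,t[0]+.06,t[1]-.06,t[1]+.06,.1,.18)
print(len(Q),np.percentile(Q[:,2],[5,50,95]))
Q=box(P,.52,.64,.05,.17,.055,.08);print('post',circ(Q),Q.mean(0)) if len(Q) else 0
im=cv2.cvtColor(s['image'],cv2.COLOR_RGB2BGR)[140:320,180:460]
cv2.imwrite('pics/w3.png',cv2.resize(im,None,fx=2.8,fy=2.8,interpolation=cv2.INTER_CUBIC))
```

```text
[0.58385788 0.11067182 0.1247041 ] 4.65 0.06411007773101479 29.99817693606019
10656 [0.12799332 0.13738825 0.17319208]
```

View pics/w3.png

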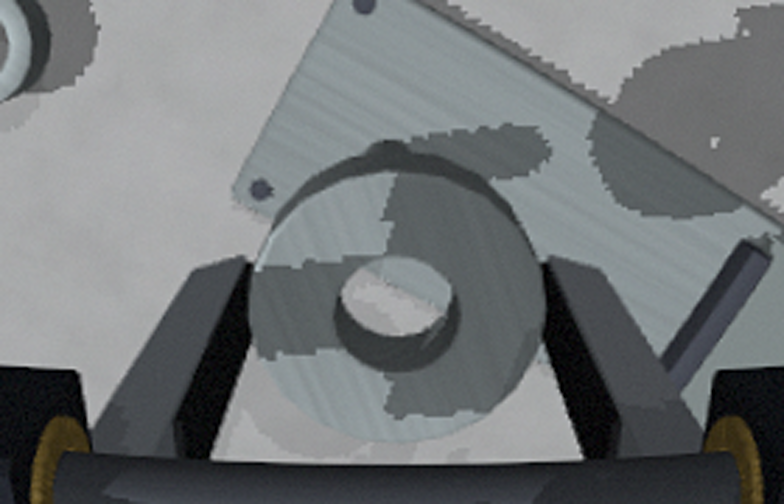

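move_arm(
  deltas=[0, 0, 0, -4, 0, 0, 1, 0, 0, 0, -8, 0, 0, 1, 0, 0, 0, -8, 0, 0, 1, 0, 0, 0, -8, 0, 0, 1],
)

```text
time: 5.1
tool_pos: [0.5039, 0.0928, 0.126]
ee_rot: [-3.141, 0.0, 0.298]
wrist_force: [0.9, -0.9, -1.4]
width: 0.0639
finger_force: 30.0
```

```bash
cat >> h.py <<'E'
def heldring(s,off,rad):
    P=cloud(s).reshape(-1,3);P=P[~np.isnan(P[:,0])];T=toolT(s['obs']);L=(P-T[:3,3])@T[:3,:3]
    Q=L[(abs(L[:,2]+off)<.0025)&(abs(L[:,1])<rad-.0005)&(abs(L[:,0])<.05)]
    r=np.hypot(Q[:,0],Q[:,1]);print('held ring tool xy',circ(Q),'x ext',Q[:,0].min()*1e3,Q[:,0].max()*1e3)
E
python3 - <<'E'
from h import *
s0=load('wrist');heldring(s0,.0135,.032)
s=snap('wrist');P=cloud(s);o=s['obs'];print(o['tool_pos'],o['time']);heldring(s,.0135,.032)
for z0,z1 in((.062,.07),(.045,.058),(.02,.06)):
    Q=box(P,.54,.63,.07,.16,z0,z1);print('post',circ(Q),Q.mean(0),Q.min(0),Q.max(0))
Q=box(P,.52,.66,.04,.16,.006,.014);print('plate z',np.median(Q[:,2]))
u0=np.abs(P[...,2]-.0645)<.003;m=u0&(np.hypot(P[...,0]-.583,P[...,1]-.114)<.02);v,u=np.nonzero(m);print(u.min(),u.max(),v.min(),v.max(),atz(s,[[u.mean(),v.mean()]],.065))
E
```

```text
held ring tool xy [7.000e-01 2.000e-01 3.220e+01 6.684e+03] x ext -30.718465548653406 32.176819301784
[0.50389974 0.09281977 0.12596059] 5.1
held ring tool xy [5.000e-01 1.000e-01 3.220e+01 6.691e+03] x ext -30.986769156194157 32.179126610252986
post [584.3 114.    8.4 325. ] [0.58425045 0.11385507 0.06438119] [0.57625048 0.10591225 0.06202892] [0.59263527 0.12207802 0.06696261]<stdin>:5: RuntimeWarning: Mean of empty slice.
  ret = um.true_divide(
Traceback (most recent call last):
ValueError: zero-size array to reduction operation minimum which has no identity
```

move_arm(
  deltas=[0, 0, 0, 4, 0.1, 1, 1, 0, 0, 0, 7.5, 0.3, 3, 1, 0, 0, 0, 8.2, 0.3, 4.8, 1, 0, 0, 0, 8.2, 0.3, 4.8, 1, 0, 0, 0, 8.2, 0.3, 4.8, 1, 0, 0, 0, 8.2, 0.3, 4.8, 1],
)

```text
time: 5.75
tool_pos: [0.5851, 0.1132, 0.0799]
ee_rot: [3.141, -0.002, 0.297]
wrist_force: [-0.1, 0.5, -2.5]
width: 0.064
finger_force: 30.0
```

Run:
```python
from h import *
for i in range(1):
    s=snap('wrist');o=s['obs'];print(o['tool_pos'],o['ee_rot'],o['time'],o['wrist_force']);go([.5837,.114,.016],.297,o)
    o=robot.get_obs();print(o['tool_pos'])
```

```text
[0.58514344 0.11322527 0.07989878] [ 3.14118709e+00 -2.12758427e-03  2.97199520e-01] 5.75 [-0.10981746  0.54518135 -2.5017003 ]
delta cm [-0.13 -0.12  6.39] yaw now [ 3.1412e+00 -2.1000e-03  2.9720e-01] turn z 0.0
[0.58515387 0.11308619 0.08018568]
```

move_arm(
  deltas=[0, 0, 0, -0.1, -0.1, 0.7, 1, 0, 0, 0, -0.1, -0.1, 1.2, 1, 0, 0, 0, -0.1, -0.1, 1.7, 1, 0, 0, 0, -0.1, -0.1, 2.1, 1, 0, 0, 0, -0.1, -0.1, 2.5, 1, 0, 0, 0, -0.1, -0.1, 2.5, 1],
)

```text
time: 6.4
tool_pos: [0.5827, 0.1134, 0.0524]
ee_rot: [-3.141, 0.002, 0.297]
wrist_force: [0.1, -0.2, -1.2]
width: 0.0641
finger_force: 30.0
```

move_arm(
  deltas=[0, 0, 0, 0, 0, 1, 1, 0, 0, 0, 0, 0, 2, 1, 0, 0, 0, 0, 0, 2.8, 1, 0, 0, 0, 0, 0, 3.4, 1, 0, 0, 0, 0, 0, 3.6, 1, 0, 0, 0, 0, 0, 3.6, 1],
)

```text
time: 7.0
tool_pos: [0.5834, 0.1135, 0.0174]
ee_rot: [3.141, -0.0, 0.297]
wrist_force: [-0.0, -0.6, -1.2]
width: 0.0638
finger_force: 30.0
```

move_arm(
  deltas=[0, 0, 0, 0, 0, 0, -1, 0, 0, 0, 0, 0, 0, -1, 0, 0, 0, 0, 0, 0, -1, 0, 0, 0, 0, 0, 0, -1, 0, 0, 0, 0, 0, -4, -1, 0, 0, 0, 0, 0, -8, -1, 0, 0, 0, 0, -4, -10, -1, 0, 0, 0, 0, -8, -10, -1],
)

```text
time: 7.8
tool_pos: [0.5629, 0.1907, 0.123]
ee_rot: [3.141, -0.01, 0.294]
wrist_force: [-0.2, 0.0, -0.3]
width: 0.0938
finger_force: 0.0
```

Run:
```python
from h import *
s=snap('wrist');P=cloud(s);o=s['obs'];print(o['tool_pos'],o['time'],o['width'])
Q=box(P,.53,.64,.06,.17,.024,.036);print('wide',circ(Q),np.median(Q[:,2]),Q.mean(0)) if len(Q) else 0
Q=box(P,.54,.63,.22,.32,.016,.024);print('nar',circ(Q),np.median(Q[:,2]))
Q=box(P,.55,.62,.08,.15,.062,.068);print('post',circ(Q))
go([.587,.2685,.10],.297,o)
```

```text
[0.56290933 0.19065478 0.12300961] 7.8 0.09379716070704032
wide [ 583.9  113.6   32.2 2480. ] 0.029798132761507223 [0.58717244 0.11795738 0.02970661]
nar [ 587.3  267.9   23.3 1219. ] 0.019679283744731546
post [584.4 114.7   8.5 248. ]
delta cm [ 4.54 -6.75  2.34] yaw now [ 3.141  -0.0101  0.2938] turn z -0.003
```

move_arm(
  deltas=[0, 0, 0, 2.5, -3.8, 0, -1, 0, 0, 0, 4.5, -6.7, 2, -1, 0, 0, 0, 4.5, -6.7, 5, -1, 0, 0, 0, 4.5, -6.7, 8, -1, 0, 0, 0, 4.5, -6.7, 9.8, -1, 0, 0, 0, 4.5, -6.7, 9.8, -1, 0, 0, 0, 4.5, -6.7, 9.8, -1],
)

```text
time: 8.55
tool_pos: [0.5834, 0.2672, 0.0195]
ee_rot: [3.141, 0.0, 0.297]
wrist_force: [-0.0, -0.1, 0.3]
width: 0.0939
finger_force: 0.0
```

move_arm(
  deltas=[0, 0, 0, 0.4, 0, 0.7, -1, 0, 0, 0, 0.4, 0, 1.2, -1, 0, 0, 0, 0.4, 0, 1.2, -1, 0, 0, 0, 0.4, 0, 1.2, 1, 0, 0, 0, 0.4, 0, 1.2, 1, 0, 0, 0, 0.4, 0, 1.2, 1, 0, 0, 0, 0.4, 0, 1.2, 1, 0, 0, 0, 0.4, 0, 1.2, 1],
)

```text
time: 9.35
tool_pos: [0.5872, 0.2684, 0.0076]
ee_rot: [3.142, -0.0, 0.297]
wrist_force: [0.3, 0.2, 0.2]
width: 0.0572
finger_force: 0.0
```

move_arm(
  deltas=[0, 0, 0, 0, 0, 0, 1, 0, 0, 0, 0, 0, 0, 1, 0, 0, 0, 0, 0, -4, 1, 0, 0, 0, 0, 0, -8, 1, 0, 0, 0, 0, 0, -12, 1, 0, 0, 0, -2, 3, -12, 1, 0, 0, 0, -5, 6.5, -12, 1, 0, 0, 0, -8, 10, -12, 1],
)

```text
time: 10.15
tool_pos: [0.5392, 0.1484, 0.1274]
ee_rot: [3.141, -0.0, 0.298]
wrist_force: [1.0, -0.1, -1.8]
width: 0.0456
finger_force: 30.0
```

move_arm(
  deltas=[0, 0, 0, -2, 2.2, 0, 1, 0, 0, 0, -4.5, 4.6, 0, 1, 0, 0, 0, -4.5, 4.6, 0, 1, 0, 0, 0, -4.5, 4.6, 0, 1],
)

```text
time: 10.55
tool_pos: [0.5102, 0.092, 0.1275]
ee_rot: [-3.141, -0.001, 0.295]
wrist_force: [0.3, -0.2, -0.7]
width: 0.0456
finger_force: 30.0
```

Run:
```python
from h import *
s=snap('wrist');P=cloud(s);o=s['obs'];print(o['tool_pos'],o['time'],o['width'],o['finger_force'])
heldring(s,.0135,.023)
Q=box(P,.55,.62,.08,.15,.062,.068);print('post',circ(Q))
go([.584,.1143,.105],.297,o)
```

```text
[0.51021933 0.09204099 0.12748307] 10.55 0.045574296556558 29.99984711408615
held ring tool xy [3.000e-01 2.000e-01 2.300e+01 2.742e+03] x ext -22.48982760524073 23.237445096462245
post [584.  113.9   8.8 327. ]
delta cm [7.71 0.02 2.25] yaw now [-3.1412e+00 -6.0000e-04  2.9540e-01] turn z -0.002
```

move_arm(
  deltas=[0, 0, 0, 4, 0, 1, 1, 0, 0, 0, 7.4, 0.1, 3, 1, 0, 0, 0, 7.7, 0.1, 4.7, 1, 0, 0, 0, 7.7, 0.1, 4.7, 1, 0, 0, 0, 7.7, 0.1, 4.7, 1, 0, 0, 0, 7.7, 0.1, 4.7, 1],
)

```text
time: 11.2
tool_pos: [0.5847, 0.1144, 0.0818]
ee_rot: [3.141, -0.002, 0.298]
wrist_force: [0.9, -0.2, -1.0]
width: 0.0456
finger_force: 30.0
```

move_arm(
  deltas=[0, 0, 0, -0.05, 0, 0.7, 1, 0, 0, 0, -0.05, 0, 1.2, 1, 0, 0, 0, -0.05, 0, 1.7, 1, 0, 0, 0, -0.05, 0, 2.2, 1, 0, 0, 0, -0.05, 0, 2.7, 1, 0, 0, 0, -0.05, 0, 2.7, 1],
)

```text
time: 11.8
tool_pos: [0.583, 0.1135, 0.0522]
ee_rot: [-3.141, 0.002, 0.297]
wrist_force: [0.0, 0.3, -1.0]
width: 0.0457
finger_force: 30.0
```

move_arm(
  deltas=[0, 0, 0, 0, 0, 0.6, 1, 0, 0, 0, 0, 0, 1.2, 1, 0, 0, 0, 0, 0, 1.5, 1, 0, 0, 0, 0, 0, 1.5, 1],
)

```text
time: 12.2
tool_pos: [0.5835, 0.1137, 0.038]
ee_rot: [-3.142, 0.001, 0.297]
wrist_force: [0.1, 0.7, -0.7]
width: 0.0456
finger_force: 30.0
```

move_arm(
  deltas=[0, 0, 0, 0, 0, 0, -1, 0, 0, 0, 0, 0, 0, -1, 0, 0, 0, 0, 0, 0, -1, 0, 0, 0, 0, 0, 0, -1, 0, 0, 0, 0, 0, -4, -1, 0, 0, 0, 0, 0, -8, -1, 0, 0, 0, -2.5, 2.5, -11, -1, 0, 0, 0, -5, 5, -12, -1],
)

```text
time: 13.0
tool_pos: [0.5526, 0.0511, 0.1634]
ee_rot: [3.139, -0.008, 0.299]
wrist_force: [-0.2, -0.7, -0.1]
width: 0.0942
finger_force: 0.0
```

Run:
```python
from h import *
s=snap('wrist');P=cloud(s);o=s['obs'];print(o['tool_pos'],o['time'],o['width'])
Q=box(P,.53,.64,.06,.17,.045,.056);print('nar',circ(Q),np.percentile(Q[:,2],[5,50,95]))
Q=box(P,.53,.64,.06,.17,.024,.034);print('wide',circ(Q),np.median(Q[:,2]))
# card edge
Q=box(P,.45,.7,-.15,.02,.04,.11);print('card',len(Q))
if len(Q)>20:
    t=Q[Q[:,2]>.085];print(cv2.minAreaRect((t[:,:2]*1000).astype(np.float32)),t.min(0),t.max(0))
go([.435,-.318,.16],.164,o)
```

```text
[0.55258422 0.05111307 0.16335699] 13.0 0.09418305614329173
nar [ 583.9  113.9   23.3 1214. ] [0.04798949 0.04972477 0.05108689]
wide [ 584.   113.6   32.1 1201. ] 0.029793371507450095
card 2313
((552.5531616210938, -21.99937629699707), (4.832521438598633, 100.16700744628906), 77.00564575195312) [ 0.50390994 -0.03471463  0.08500453] [ 0.60114737 -0.00910827  0.09639902]
delta cm [-22.11  31.81   0.25] yaw now [ 3.1389 -0.0079  0.2989] turn z 0.135
```

Both rings are home (tops at 0.0497 and 0.0298, centred within 1 mm). On to the clip.

move_arm(
  deltas=[0, 0, 0.03, -2.7, 4, 0, -1, 0, 0, 0.06, -5.4, 8, 0, -1, 0, 0, 0.09, -8.1, 12, 0, -1, 0, 0, 0.12, -10.8, 16, 0, -1, 0, 0, 0.135, -13.5, 20, 0, -1, 0, 0, 0.135, -16.2, 24, 0, -1, 0, 0, 0.135, -19, 28, 0, -1, 0, 0, 0.135, -22, 31.8, 0, -1],
)

```text
time: 13.85
tool_pos: [0.4325, -0.319, 0.1585]
ee_rot: [3.141, -0.0, 0.162]
wrist_force: [0.5, 0.0, 0.2]
width: 0.0939
finger_force: 0.0
```

move_arm(
  deltas=[0, 0, 0, 0, 0, 0, -1, 0, 0, 0, 0, 0, 0, -1, 0, 0, 0, 0, 0, 0, -1],
)

```text
time: 14.15
tool_pos: [0.4336, -0.3163, 0.1584]
ee_rot: [-3.141, -0.0, 0.163]
wrist_force: [0.3, -0.2, -0.0]
width: 0.094
finger_force: 0.0
```

Run:
```python
from h import *
s=snap('wrist');P=cloud(s);o=s['obs'];print(o['tool_pos'],o['time'])
m=(P[...,2]>.015)&(P[...,2]<.032)&(abs(P[...,0]-.475)<.08)&(abs(P[...,1]+.31)<.06)
Q=P[m]
print('pivot-ish/all',cv2.minAreaRect((Q[:,:2]*1000).astype(np.float32)))
# midline by bands along estimated axis
a=np.array([np.cos(.164),np.sin(.164)]);n=np.array([-a[1],a[0]]);c=np.array([.476,-.311])
t=(Q[:,:2]-c)@a;y=(Q[:,:2]-c)@n
print('t range',t.min(),t.max())
for t0 in np.arange(-.05,.055,.01):
    k=abs(t-t0)<.003
    if k.any(): print(round(t0,3),'y',(y[k].min()*1e3).round(1),(y[k].max()*1e3).round(1),'mid',((y[k].min()+y[k].max())*500).round(1))
```

```text
[ 0.43357223 -0.31625833  0.1584039 ] 14.15
pivot-ish/all ((477.32568359375, -311.7342529296875), (98.66568756103516, 52.39237976074219), 9.394149780273438)
t range -0.048145726995075265 0.050521210112053835
-0.05 y -27.0 25.2 mid -0.9
-0.04 y -25.8 24.1 mid -0.9
-0.03 y -22.7 22.9 mid 0.1
-0.02 y -18.4 18.7 mid 0.2
-0.01 y -16.1 16.5 mid 0.2
0.0 y -12.0 12.3 mid 0.2
0.01 y -4.9 5.2 mid 0.2
0.02 y -4.9 5.2 mid 0.1
0.03 y -4.9 5.1 mid 0.1
0.04 y -4.9 5.1 mid 0.1
0.05 y -5.9 7.1 mid 0.6
```

move_arm(
  deltas=[0, 0, 0, 0.6, 0.1, 4, -1, 0, 0, 0, 0.6, 0.1, 8, -1, 0, 0, 0, 0.6, 0.1, 11.5, -1, 0, 0, 0, 0.6, 0.1, 13.5, -1, 0, 0, 0, 0.6, 0.1, 15, -1, 0, 0, 0, 0.6, 0.1, 15.4, -1, 0, 0, 0, 0.6, 0.1, 15.4, -1, 0, 0, 0, 0.6, 0.1, 15.4, -1],
)

```text
time: 15.0
tool_pos: [0.4404, -0.3172, 0.0057]
ee_rot: [3.14, -0.001, 0.163]
wrist_force: [-0.1, 0.0, 0.0]
width: 0.0939
finger_force: 0.0
```

move_arm(
  deltas=[0, 0, 0, 0, 0, 0, 1, 0, 0, 0, 0, 0, 0, 1, 0, 0, 0, 0, 0, 0, 1, 0, 0, 0, 0, 0, 0, 1, 0, 0, 0, 0, 0, 0, 1, 0, 0, 0, 0, 0, 0, 1, 0, 0, 0, 0, 0, 0, 1, 0, 0, 0, 0, 0, 0, 1],
)

```text
time: 15.8
tool_pos: [0.4392, -0.3173, 0.0045]
ee_rot: [3.141, 0.0, 0.162]
wrist_force: [0.0, 0.8, 0.5]
width: 0.0333
finger_force: 6.2
```

move_arm(
  deltas=[0, 0, 0, 0, 0, 0, 1, 0, 0, 0, 0, 0, 0, 1, 0, 0, 0, 0, 0, 0, 1, 0, 0, 0, 0, 0, 0, 1, 0, 0, 0, 0, 0, -2, 1, 0, 0, 0, 0, 0, -5, 1, 0, 0, 0, 0, 0, -9, 1, 0, 0, 0, 0, 0, -9, 1],
)

```text
time: 16.6
tool_pos: [0.4426, -0.3199, 0.1008]
ee_rot: [3.132, -0.008, 0.162]
wrist_force: [0.8, -0.3, -0.8]
width: 0.0231
finger_force: 30.0
```

Run:
```python
from h import *
s=snap('wrist');P=cloud(s).reshape(-1,3);P=P[~np.isnan(P[:,0])];o=s['obs'];print(o['tool_pos'],o['ee_rot'],o['time'],o['width'],o['finger_force'])
T=toolT(o);L=(P-T[:3,3])@T[:3,:3]
Q=L[(L[:,0]>.015)&(L[:,0]<.11)&(abs(L[:,1])<.04)&(L[:,2]<.01)&(L[:,2]>-.04)]
print(Q.min(0),Q.max(0))
for x in np.arange(.02,.1,.008):
    q=Q[abs(Q[:,0]-x)<.002]
    if len(q): print(x.round(3),(q[:,1].min()*1e3).round(1),(q[:,1].max()*1e3).round(1),'z top med',(np.median(q[:,2])*1e3).round(1))
im=cv2.cvtColor(s['image'],cv2.COLOR_RGB2BGR)[100:320,180:460]
cv2.imwrite('pics/w4.png',cv2.resize(im,None,fx=2.5,fy=2.5,interpolation=cv2.INTER_CUBIC))
```

```text
[ 0.44255066 -0.31991209  0.10079827] [ 3.13198226 -0.00806337  0.16191101] 16.6 0.023100258470831643 29.960661828517914
[ 0.01500526 -0.0221483  -0.02369166] [0.09086058 0.02118094 0.00441387]
0.02 -11.8 11.7 z top med -20.5
0.028 -12.1 11.6 z top med -20.8
0.036 -11.4 10.9 z top med -21.1
0.044 -11.7 10.8 z top med -20.8
0.052 -9.0 8.6 z top med -20.8
0.06 -11.5 11.0 z top med -20.7
0.068 -14.5 13.1 z top med -20.6
0.076 -17.6 16.0 z top med -20.7
0.084 -21.0 19.4 z top med -20.5
0.092 -19.6 19.0 z top med -20.7
```

View pics/w4.png

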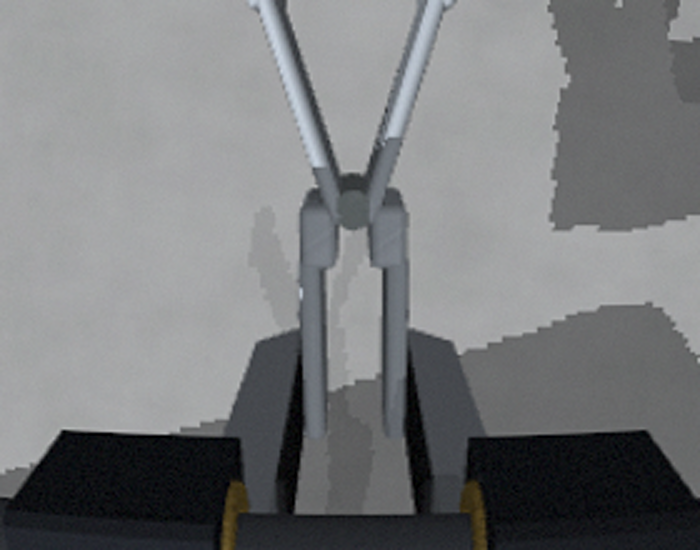

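The clip is held fully open and level, with the pivot about 41 mm ahead of the TCP. Carrying it above the card edge.

move_arm(
  deltas=[0, 0, 0.05, 0.4, -2.5, -2, 1, 0, 0, 0.1, 1.1, -7, -4, 1, 0, 0, 0.15, 1.8, -11.5, -4.5, 1, 0, 0, 0.2, 2.5, -16, -4.5, 1, 0, 0, 0.25, 3.2, -20.5, -4.5, 1, 0, 0, 0.3, 3.9, -25, -4.5, 1, 0, 0, 0.35, 4.6, -29, -4.5, 1, 0, 0, 0.393, 5.1, -31.8, -4.5, 1],
)

```text
time: 17.45
tool_pos: [0.4369, 0.0075, 0.1373]
ee_rot: [-3.141, 0.003, -0.231]
wrist_force: [0.3, 0.3, -0.8]
width: 0.023
finger_force: 30.0
```

move_arm(
  deltas=[0, 0, 0, 0, 0, 0, 1, 0, 0, 0, 0, 0, 0, 1, 0, 0, 0, 0, 0, 0, 1],
)

```text
time: 17.75
tool_pos: [0.4379, 0.0041, 0.1384]
ee_rot: [3.141, 0.002, -0.232]
wrist_force: [0.8, 0.1, -0.9]
width: 0.0229
finger_force: 30.0
```

```bash
cat > c.py <<'E'
from h import *
s=snap('wrist');P=cloud(s).reshape(-1,3);P=P[~np.isnan(P[:,0])];o=s['obs'];print(o['tool_pos'],o['ee_rot'],o['time'],o['width'],o['finger_force'],o['wrist_force'])
T=toolT(o);L=(P-T[:3,3])@T[:3,:3]
Q=L[(L[:,0]>.05)&(L[:,0]<.11)&(abs(L[:,1])<.04)&(abs(L[:,2]+.0207)<.003)]
tip=Q[Q[:,0]>Q[:,0].max()-.006];print('tips',Q[:,0].max(),tip[:,1].min(),tip[:,1].max())
C=L[(P[:,2]>.08)&(P[:,2]<.1)&(L[:,0]>.03)&(L[:,0]<.2)&(abs(L[:,1])<.04)&(abs(P[:,2]-.092)<.006)]
if len(C)>20:
    # exclude clip tops
    C=C[abs(L[0,0]*0+C[:,2]+.0207)>.004]
    print('card tool',C.min(0),C.max(0),cv2.minAreaRect((C[:,:2]*1000).astype(np.float32)))
go([.4382,.0045,.0473],-.231,o)
E
python3 c.py
```

```text
[0.43794371 0.00405034 0.13839913] [ 3.14074565e+00  1.71230796e-03 -2.31848930e-01] 17.75 0.022929930590192677 29.960504472255707 [ 0.83201495  0.05315216 -0.88745993]
tips 0.09086354299197859 -0.02226349469785798 0.021219176303508745
card tool [ 0.06746081 -0.00240799  0.04147007] [0.16661161 0.00048392 0.04600556] ((117.03594970703125, -0.984529972076416), (99.15129852294922, 2.8727638721466064), 0.03989414870738983)
delta cm [ 0.03 -0.06  9.11] yaw now [ 3.1407e+00  1.7000e-03 -2.3180e-01] turn z -0.001
```

move_arm(
  deltas=[0, 0, 0, 0, 0, 2.5, 1, 0, 0, 0, 0, 0, 5, 1, 0, 0, 0, 0, 0, 7.3, 1, 0, 0, 0, 0, 0, 8.6, 1, 0, 0, 0, 0, 0, 9.1, 1, 0, 0, 0, 0, 0, 9.1, 1, 0, 0, 0, 0, 0, 9.1, 1, 0, 0, 0, 0, 0, 9.1, 1],
)

```text
time: 18.6
tool_pos: [0.4395, 0.0046, 0.0498]
ee_rot: [-3.141, -0.003, -0.231]
wrist_force: [-0.9, 0.1, -0.6]
width: 0.0228
finger_force: 30.0
```

Run:
```python
from h import *
s=snap('wrist');P=cloud(s);o=s['obs'];print(o['tool_pos'],o['ee_rot'],o['time'],o['width'],o['finger_force'],o['wrist_force'])
L=(P.reshape(-1,3)-toolT(o)[:3,3])@toolT(o)[:3,:3]
C=L[(P.reshape(-1,3)[:,2]>.075)&(L[:,0]>.05)&(L[:,0]<.18)&(abs(L[:,1])<.02)&(P.reshape(-1,3)[:,2]<.1)]
print('card tool',C.min(0),C.max(0))
Q=box(P,.53,.64,.06,.17,.045,.056)
if len(Q):print('nar',circ(Q))
im=cv2.cvtColor(s['image'],cv2.COLOR_RGB2BGR)
cv2.imwrite('pics/w5.png',im)
```

```text
[0.43945301 0.00464752 0.04977848] [-3.14138671e+00 -2.59366244e-03 -2.31294108e-01] 18.6 0.02281851660877494 29.960661828517914 [-0.91472657  0.13473891 -0.63575228]
card tool [ 0.06617864 -0.00108298 -0.04678706] [ 0.13111887  0.00195632 -0.04232842]
nar [ 584.2  112.9   23.7 1950. ]
```

View pics/w5.png

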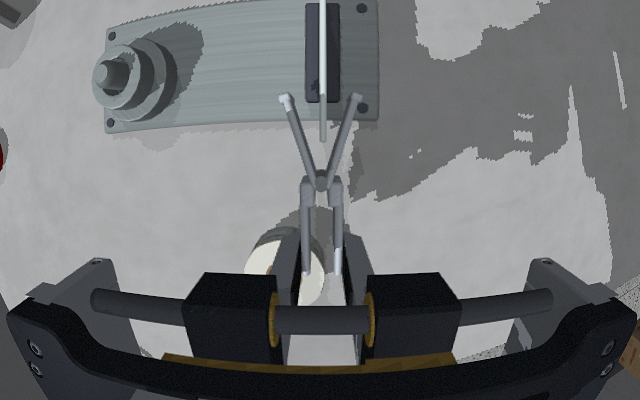

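The open jaws, tips at (285,98) and (358,98), straddle the card edge at (322,140) without touching it. The rings sit on the post, and the label roll under the fingers is clear.

```bash
python3 -c "
from bench import robot
print(robot.close_job())"
```

```text
the job is handed in; nothing more can be done
None
```

The job is handed in after about 19 s of the 72 s allowed: both rings measure fully home on the post, and the clip is held squeezed open around the card's near edge, about 26 mm into the jaws, without touching it; the hand-in gave no verdict.

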